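Start the bench grinder from its cordless switch boxes

ROBOT

A 6-joint arm with a two-finger parallel gripper is mounted at the origin on the work surface. World frame = base frame: x ahead of the robot, y to its left, z up, the work surface at z = 0. Lengths are in m, angles in rad, forces in N, time in s.
With the tool pointing down it reaches from about 0.35 to 0.975 m from the base axis. Payload 4.9 kg.
Tool frame: the origin (TCP) lies at the very end of the fingers, on their centre line; the grasp point (between the pads) lies 19 mm behind it; x points along the fingers, y is the direction in which the jaws open and shut, and the axes are right-handed (so a half turn about x gives the same grasp; the last joint's range is limited). The gripper opens to 85 mm and grips with 20 to 120 N. Pads are 22 mm wide; open, the fingers measure 114 mm over their backs; the gripper's body (76 mm by 85 mm) begins 54 mm behind the grasp point. The pads swing forward as they close: fully open they stand 13 mm farther back than shut.
Start: joints at [-1.318, 0.053, 1.613, -0, 1.476, -0.119], TCP at [0.227, -0.582, 0.231] pointing down, gripper open.
Joint ranges: [-3.01, 3.01], [-1.01, 2.22], [0.06, 2.58], [-1.02, 4.17], [0.09, 2.62], [-3.14, 3.14]. Speed limits (rad/s): [2.57, 2.57, 3.14, 3.14, 3.14, 3.14].

INTERFACE

Orientations are given as a unit quaternion [w, x, y, z].
In Python, from plant import manip gives the robot as it stands.
- The arm moves only by the tool play_rows, never from a script. Its argument "plan" is a list of rows, each a list of 5 numbers: the shift along the tool's x, y, z in mm, then the turn about the tool's x in rad, then the closure, from -1 (fully open) to 1 (shut). A call has 1 to 8 rows; each row is the pose to reach, as a shift and turn from the pose commanded when the call began, along the tool's axes at that moment; what a row does not reach only later rows make up. A row lasts 1/8 s, in which the tool goes at most 62.5 mm and 10.7 degrees, less where a joint would pass 70% of its speed; a pose out of reach is approached as far as the arm can. A call with a gripper value outside its range is refused whole. The fingers move at their own pace and stop on an object; the grip force is fixed at half the most. Time passes only in rows, so rows that repeat a pose let the fingers close. It gives the time, the measured TCP pose, the force and the opening at its end, in the units of the state.
- manip.state(): the state, without advancing time (a new reading comes with each control period).
- manip.grab_frame(name): name is "scene" or "top" or "wrist"; returns a dict with "img" (400x640x3 uint8, red, green, blue), "range_z" (400x640 float32, m along the optical axis (not along the pixel's ray), 0 where there is no reading), "fx", "fy", "cx", "cy" (pixels), "k1" (the pictures are not rectified: a ray, as slopes to the right and down, at radius r is drawn at 1 + k1 r^2 times it, then the intrinsics apply), "origin" and "rotation" of the camera in the world. Camera axes: x right, y up, looking along -z (the intrinsics and any distortion apply to the point x, -y, -z); pixel columns grow to the right and rows downward; lengths in m; the calibration is good to about 2 mm. A picture is of the moment at which its call begins.
- manip.job_done(): hands the job in, once; it reports no verdict.
The state is a dict: "time": time; "joint_pos": joint angles; "joint_vel": joint speeds; "joint_efforts": joint torques, N m; "tool_pos": TCP position; "tool_rot": TCP orientation; "contact_force": force on the tool from outside, world axes, zero at the start; "ft_torque": the same for the moment, N m; "gripper_width": opening from 0.0 (shut) to 1.0 (fully open).
Only numpy, scipy, OpenCV 4.12 (cv2) and the standard library are available. Lean on these libraries where they do the work, as an engineer would, in place of code of your own. Each camera call takes 0.05 s, during which the arm holds its last target. There are 200 camera calls.

TASK

Start the bench grinder in the proper order by pressing with a fingertip: first push the white end of the yellow mains rocker down so that it is fully on, then do the same with the blue dust-extraction rocker, and then press the green start button fully in, hold it for about half a second and let it come out again. Do not press the red stop button, do not lift or shove the switch boxes about, and leave the other things on the bench where they are.

Things in the scene. Friction and masses are not known exactly. Their poses are not given: they have to be found in the camera images.
- mains_rocker (a joint): the yellow rocker paddle of the mains switch, 66 x 38 x 10 mm, hinged across its middle on top of its box. 0 = fully off (the white end raised), 0.5 rad = fully on (that end down). It starts within 0.05 of off. Pushing the white end down turns it on; about 2 to 4 N is enough, and it stays where it is left
- mains_on_end (a point): point on the top face of the yellow rocker, in the middle of its white part (the last 18 mm of the paddle), 9 mm from the paddle's end and on its centre line; press straight down here. About 72 mm above the bench when off and 60 mm when on (12 mm of travel). It moves with the paddle
- extract_rocker (a joint): the blue rocker paddle of the dust-extraction switch, 66 x 38 x 10 mm, hinged across its middle on top of its box. 0 = fully off (the white end raised), 0.5 rad = fully on (that end down). It starts within 0.05 of off. Pushing the white end down turns it on; about 2 to 4 N is enough, and it stays where it is left
- extract_on_end (a point): point on the top face of the blue rocker, in the middle of its white part (the last 18 mm of the paddle), 9 mm from the paddle's end and on its centre line; press straight down here. About 72 mm above the bench when off and 60 mm when on (12 mm of travel). It moves with the paddle
- start (a joint): the round green start button, 28 mm across: 0 = out, 0.006 m = fully in. Springs back; about 1.2 N starts it moving and 4 N holds it fully in
- start_top (a point): centre of the green button's top face, 67 mm above the bench when out; press straight down. A black collar 44 mm across surrounds it, its top 10 mm lower than the face of the button when out (4 mm lower when fully in)
- stop (a joint): the round red stop button, 34 mm across, in a yellow collar 50 mm across, on the same box with its centre 68 mm from the green one: 0 = out, 0.006 m = fully in. Not to be pressed
- mains_box: loose grey box, 100 x 80 x 45 mm (x, y, z), that carries the yellow mains rocker; its x axis points towards the white end; origin at the centre of its underside, z up. About 0.9 kg on rubber feet, resting by its own weight; the three boxes swap places from one start to the next, and each is turned differently
- extract_box: loose grey box, 100 x 80 x 45 mm (x, y, z), that carries the blue dust-extraction rocker; its x axis points towards the white end; origin at the centre of its underside, z up. About 0.9 kg on rubber feet, resting by its own weight; the three boxes swap places from one start to the next, and each is turned differently
- start_box: loose grey box, 80 x 140 x 45 mm (x, y, z), with the green button 34 mm from the centre on its +y side and the red one 34 mm on its -y side; origin at the centre of its underside, z up. About 0.9 kg on rubber feet, resting by its own weight; the three boxes swap places from one start to the next, and each is turned differently
- oil_bottle: loose amber oil bottle, 36 mm across, 100 mm tall, origin under its centre; a bystander
- steel_block: loose steel block 30 x 30 x 50 mm standing up, origin under its centre; a bystander
- collar: loose dark steel ring, 52 mm across, 22 mm high, origin under its centre; a bystander
- brass_bush: loose flanged brass bush, 44 mm across, 40 mm high, origin under its centre; a bystander
- screwdriver: loose screwdriver lying at the left side; a bystander
- hammer: loose hammer lying at the right side; a bystander
There are look-alikes about, which are no part of the job. Leave any orange or purple look-alike of the start_box alone.

How it is judged:
By the outcome, as a careful person would: the job done as asked, in the order asked, and still so for the second after the job is handed in, with the robot touching nothing.
It also fails if it takes over 45 s, if anything falls off the work surface, if the arm or the gripper's body presses on something with over 40 N, if the wrist force passes 120 N, or if a joint passes its speed limit or range.

## Working session

There is one attempt and no reset: what is moved stays moved. The work goes in short steps, Python scripts to look and compute and a tool call to move; the robot and the scene stay as the last step left them, time stands still between calls to the robot, and variables do not carry over. Pictures are saved under pics/ and viewed, about 8 in all and at most 12, crops included, and the job is handed in when it is done.

Besides the shell and the picture viewer there is one more tool, called in YAML: its name, and indented under it one key for each argument. play_rows: Moves the arm, as the interface text tells. Its arguments: {"type":"object","properties":{"plan":{"type":"array"}},"required":["plan"]}

```bash
mkdir -p pics; cat > h.py <<'E'
import numpy as np, cv2
from plant import manip
def grab(n,name):
    f=manip.grab_frame(n); cv2.imwrite(f'pics/{name}.png',f['img'][:,:,::-1]); np.save(f'pics/{name}.npy',f,allow_pickle=True); return f
def load(name): return np.load(f'pics/{name}.npy',allow_pickle=True).item()
def ray(f,uv):
    uv=np.atleast_2d(np.asarray(uv,float))
    K=np.array([[f['fx'],0,f['cx']],[0,f['fy'],f['cy']],[0,0,1]])
    p=cv2.undistortPoints(uv.reshape(-1,1,2),K,np.array([f['k1'],0,0,0,0.])).reshape(-1,2)
    return np.c_[p[:,0],-p[:,1],-np.ones(len(p))]@np.array(f['rotation']).T
def onplane(f,uv,z):
    d=ray(f,uv); o=np.array(f['origin']); return o+d*((z-o[2])/d[:,2])[:,None]
def bydepth(f,uv):
    d=ray(f,uv); uv=np.atleast_2d(np.round(uv).astype(int)); r=f['range_z'][uv[:,1],uv[:,0]]
    return np.array(f['origin'])+d*r[:,None]
E
python3 - <<'E'
from h import *
for n in ('top','scene'):
    f=grab(n,n+'0'); print(n,f['fx'],f['k1'],f['origin'],np.array(f['rotation']).round(3).tolist())
print(manip.state())
E
```

```text
top 455.8124354855581 -0.08418552795594916 [ 0.10760251 -0.08035934  1.75439964] [-0.695, -0.072, 0.069, 0.712]
scene 376.1208774434977 -0.03832855415834506 [1.00314609 0.60878072 1.01870369] [0.306, 0.128, 0.351, 0.876]
{'time': 0.1, 'joint_pos': array([-1.31800893e+00,  5.32920515e-02,  1.61417664e+00, -1.26135496e-05,
        1.47598749e+00, -1.18982822e-01]), 'joint_vel': array([ 0.00013817, -0.00118703, -0.00388091, -0.00015321, -0.00136786,
       -0.00026972]), 'joint_efforts': array([ 1.01987484e-03, -3.94905424e+01, -3.71362317e+01, -9.87721137e-05,
        3.90676447e-03, -2.05014459e-06]), 'tool_pos': array([ 0.22690459, -0.58174603,  0.23017328]), 'tool_rot': array([-0.13002825, -0.69487663, -0.13134243,  0.69497359]), 'contact_force': array([-0.2425956 , -0.6655279 ,  0.68901598]), 'ft_torque': array([-0.02445338,  0.01444409, -0.00430264]), 'gripper_width': 0.9954677046140868}
```

```bash
python3 - <<'E'
s=open('h.py').read()
s=s.replace("np.array(f['rotation']).T","R(f['rotation']).T").replace("def grab","from scipy.spatial.transform import Rotation\ndef R(q): q=np.array(q); return Rotation.from_quat(np.r_[q[1:],q[0]]).as_matrix()\ndef grab",1)
open('h.py','w').write(s)
E
python3 - <<'E'
from h import *
f=load('top0'); print(R(f['rotation']).round(2)); print(bydepth(f,[[320,200],[200,200],[320,300]]).round(3)); print(R(manip.state()['tool_rot']).round(3))
E
```

```text
[[-0.02  0.98 -0.2 ]
 [-1.   -0.03 -0.  ]
 [-0.01  0.2   0.98]]
[[ 0.444 -0.06  -0.003]
 [ 0.457  0.416 -0.007]
 [ 0.079 -0.063  0.696]]
[[-0.     0.363 -0.932]
 [ 0.002 -0.932 -0.363]
 [-1.    -0.002 -0.   ]]
```

View pics/top0.png

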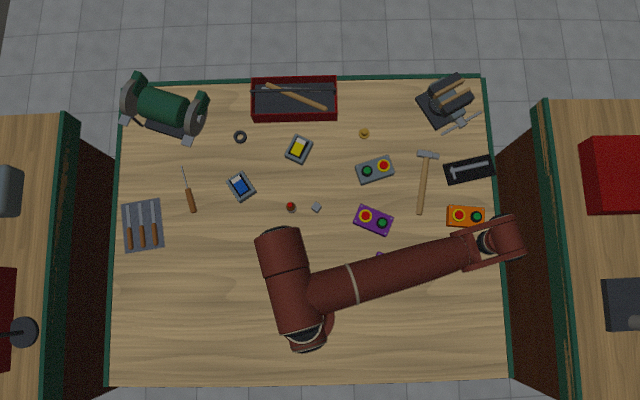

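View pics/scene0.png

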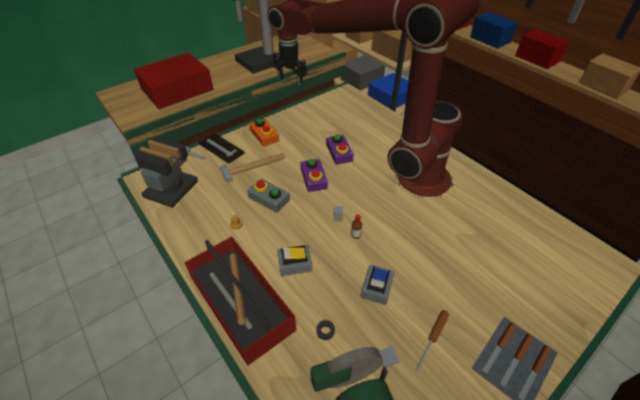

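Top view: yellow rocker (298,149), blue rocker (240,186) and the grey start box with green at (367,171) and red at (383,165). Look-alikes for the start box are purple (373,219), purple under the arm (~378,255) and orange (466,216). By the description I choose the grey one, and I'll check it in a close crop.

```bash
python3 - <<'E'
from h import *
f=load('top0'); im=f['img']; hsv=cv2.cvtColor(im,cv2.COLOR_RGB2HSV)
def comp(roi,lo,hi):
    u0,v0,u1,v1=roi; m=cv2.inRange(hsv,lo,hi)[v0:v1,u0:u1]
    n,l,s,c=cv2.connectedComponentsWithStats(m); i=1+np.argmax(s[1:,4]); return c[i]+[u0,v0],s[i,4]
Q=dict(yel=((284,134,314,166),(20,120,90),(35,255,255),.066),ywh=((284,134,314,166),(0,0,170),(180,70,255),.072),
 blu=((225,168,258,204),(100,120,50),(125,255,255),.066),bwh=((225,168,258,204),(0,0,150),(180,70,255),.072),
 grn=((352,152,396,186),(45,100,30),(85,255,255),.067),red=((352,152,396,186),(0,150,80),(8,255,255),.067))
for k,(r,lo,hi,z) in Q.items():
    c,a=comp(r,lo,hi); print(k,c.round(1),a,onplane(f,c,z).round(4),bydepth(f,c).round(3))
cr=np.vstack([cv2.resize(np.hstack([im[130:210,220:320],im[130:210,340:440]]),None,fx=4,fy=4,interpolation=cv2.INTER_CUBIC)])
cv2.imwrite('pics/crop1.png',cr[:,:,::-1])
E
```

```text
yel [296.9 148.6] 120 [[0.6353 0.0238 0.066 ]] [[0.636 0.024 0.064]]Traceback (most recent call last):
  File "<stdin>", line 10, in <module>
  File "<stdin>", line 5, in comp
    return _wrapfunc(a, 'argmax', axis=axis, out=out, **kwds)
    return bound(*args, **kwds)
ValueError: attempt to get argmax of an empty sequence
```

```bash
python3 - <<'E'
from h import *
f=load('top0'); im=f['img']; hsv=cv2.cvtColor(im,cv2.COLOR_RGB2HSV)
def comp(roi,lo,hi):
    u0,v0,u1,v1=roi; m=cv2.inRange(hsv,lo,hi)[v0:v1,u0:u1]
    n,l,s,c=cv2.connectedComponentsWithStats(m)
    if n<2: return None,0
    i=1+np.argmax(s[1:,4]); return c[i]+[u0,v0],s[i,4]
Q=dict(yel=((284,134,314,166),(20,120,90),(35,255,255),.066),ywh=((284,134,314,166),(0,0,135),(180,90,255),.072),
 blu=((225,168,258,204),(100,120,50),(125,255,255),.066),bwh=((225,168,258,204),(0,0,135),(180,90,255),.072),
 grn=((352,152,396,186),(45,100,30),(85,255,255),.067),red=((352,152,396,186),(0,150,80),(8,255,255),.067))
for k,(r,lo,hi,z) in Q.items():
    c,a=comp(r,lo,hi)
    if a: print(k,c.round(1),a,onplane(f,c,z).round(4),bydepth(f,c).round(3))
cr=np.vstack([cv2.resize(np.hstack([im[130:210,220:320],im[130:210,340:440]]),None,fx=4,fy=4,interpolation=cv2.INTER_CUBIC)])
cv2.imwrite('pics/crop1.png',cr[:,:,::-1])
E
```

```text
yel [296.9 148.6] 120 [[0.6353 0.0238 0.066 ]] [[0.636 0.024 0.064]]
ywh [289.7 163.3] 52 [[0.5755 0.0516 0.072 ]] [[ 0.597  0.058 -0.004]]
blu [240.5 186.7] 132 [[0.4903 0.2407 0.066 ]] [[0.491 0.241 0.065]]
bwh [228.2 192.9] 69 [[0.4662 0.2861 0.072 ]] [[ 0.483  0.303 -0.006]]
grn [366.6 170. ] 52 [[ 0.5427 -0.2416  0.067 ]] [[ 0.543 -0.242  0.067]]
red [383.6 164.5] 36 [[ 0.5628 -0.308   0.067 ]] [[ 0.562 -0.308  0.069]]
```

View pics/crop1.png

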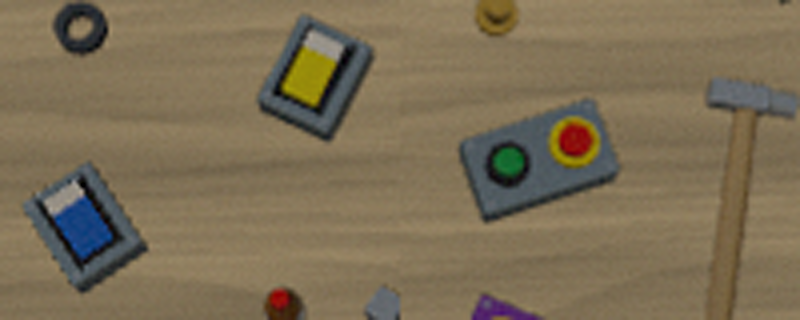

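The crop confirms it: the chosen box is grey, with a green button (crop 508,162) and a red one in a yellow collar. The white ends are at the far side of both rockers: yellow at full-frame (301.2,140.2), blue at (236,178.5).

```bash
cat >> h.py <<'E'
def go(p):
    "shift in tool axes, mm, from measured TCP to world point p"
    s=manip.state(); return (R(s['tool_rot']).T@(np.array(p)-s['tool_pos'])*1000).round(1)
E
python3 - <<'E'
from h import *
f=load('top0')
for n,c,w in (('y',(296.9,148.6),(301.2,140.2)),('b',(240.5,186.7),(236,178.5))):
    a=onplane(f,c,.064)[0]; b=onplane(f,w,.072)[0]; d=(b-a)[:2]; L=np.hypot(*d); p=a[:2]+d/L*.033
    print(n,a.round(3),b.round(3),'len',L.round(4),'yaw',np.degrees(np.arctan2(d[1],d[0])).round(1),'pt',p.round(4),go([*p,.2]))
print('g',go([.5427,-.2416,.2]))
E
```

```text
y [0.636 0.024 0.064] [0.667 0.006 0.072] len 0.0356 yaw -29.5 pt [0.6648 0.0076] [  31. -390. -622.]
b [0.491 0.241 0.064] [0.521 0.257 0.072] len 0.0347 yaw 27.8 pt [0.5199 0.2564] [  31.5 -674.4 -577.5]
g [  30.6 -202.1 -417.8]
```

play_rows:
  plan:
    - [31, -390, -622, 0.89, 1]
    - [31, -390, -622, 0.89, 1]
    - [31, -390, -622, 0.89, 1]
    - [31, -390, -622, 0.89, 1]
    - [31, -390, -622, 0.89, 1]
    - [31, -390, -622, 0.89, 1]
    - [31, -390, -622, 0.89, 1]
    - [31, -390, -622, 0.89, 1]

```text
time: 1.1
tool_pos: [0.5201, -0.1873, 0.2103]
tool_rot: [0.181, -0.683, 0.181, 0.684]
contact_force: [0.3, -0.6, -0.3]
gripper_width: -0.002
```

```bash
python3 - <<'E'
from h import *
print(go([.6648,.0076,.2]),R(manip.state()['tool_rot']).round(3))
E
```

```text
[  10.2 -241.   -29.2] [[-0.    -0.495 -0.869]
 [-0.    -0.869  0.495]
 [-1.     0.     0.   ]]
```

play_rows:
  plan:
    - [10, -241, -29, 0, 1]
    - [10, -241, -29, 0, 1]
    - [10, -241, -29, 0, 1]
    - [10, -241, -29, 0, 1]
    - [10, -241, -29, 0, 1]
    - [10, -241, -29, 0, 1]
    - [10, -241, -29, 0, 1]
    - [10, -241, -29, 0, 1]

```text
time: 2.1
tool_pos: [0.6636, 0.0047, 0.2009]
tool_rot: [-0.182, 0.683, -0.182, -0.683]
contact_force: [0.2, -0.6, 0.6]
gripper_width: -0.0
```

```bash
python3 - <<'E'
from h import *
print(go([.6648,.0076,.2]))
f=grab('wrist','w1'); print(f['origin'],R(f['rotation']).round(2).tolist())
E
```

```text
[ 0.9 -3.2  0.4]
[ 0.73401466 -0.03578581  0.34368021] [[-0.5, 0.82, 0.27], [-0.87, -0.47, -0.16], [-0.0, -0.32, 0.95]]
```

View pics/w1.png

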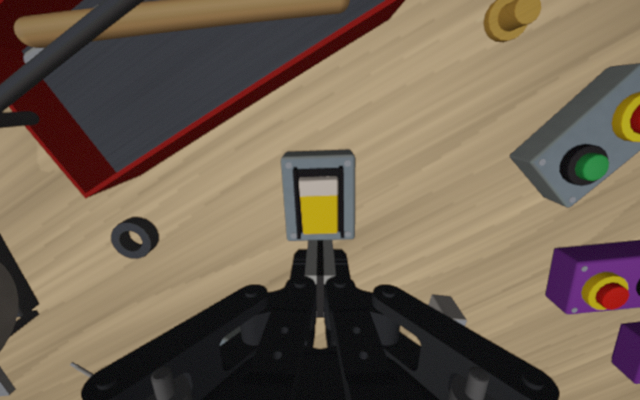

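Wrist view: the yellow rocker is aligned with the jaws, with its white part at about (319,187) and the yellow part at (319,215). The green button is at about (591,167).

```bash
python3 - <<'E'
from h import *
f=load('w1'); im=f['img']; hsv=cv2.cvtColor(im,cv2.COLOR_RGB2HSV)
def cen(roi,lo,hi):
    u0,v0,u1,v1=roi; m=cv2.inRange(hsv,lo,hi)[v0:v1,u0:u1]
    n,l,s,c=cv2.connectedComponentsWithStats(m); i=1+np.argmax(s[1:,4]); return c[i]+[u0,v0],s[i]
c,s=cen((285,155,352,208),(0,0,130),(180,60,255)); print('white',c,s); p=onplane(f,c,.072)[0]; print(p.round(4),bydepth(f,c).round(4),go([p[0],p[1],.1]))
c,s=cen((560,130,620,200),(45,100,60),(85,255,255)); print('green',c,s,onplane(f,c,.067).round(4),bydepth(f,c).round(4))
E
```

```text
white [317.74010327 186.92771084] [ 14  24  38  17 581]
[0.6657 0.0057 0.072 ] [[0.6658 0.0057 0.0721]] [101.   -1.8  -1.4]
green [591.64649243 166.51581843] [ 15  24  34  27 727] [[ 0.547  -0.2425  0.067 ]] [[ 0.5469 -0.2427  0.0668]]
```

play_rows:
  plan:
    - [60, -2, -4, 0, 1]
    - [105, -2, -4, 0, 1]
    - [116, -2, -4, 0, 1]
    - [122, -2, -4, 0, 1]
    - [127, -2, -4, 0, 1]
    - [132, -2, -4, 0, 1]
    - [136, -2, -4, 0, 1]
    - [138, -2, -4, 0, 1]

```text
time: 3.15
tool_pos: [0.6702, 0.0051, 0.0643]
tool_rot: [-0.181, 0.685, -0.181, -0.682]
contact_force: [3.0, -1.8, 4.3]
gripper_width: -0.001
```

play_rows:
  plan:
    - [1, 0, 0, 0, 1]
    - [2, 0, 0, 0, 1]
    - [3, 0, 0, 0, 1]
    - [3, 0, 0, 0, 1]

```text
time: 3.65
tool_pos: [0.6695, 0.0053, 0.061]
tool_rot: [-0.181, 0.684, -0.181, -0.683]
contact_force: [4.0, -1.7, 6.4]
gripper_width: 0.004
```

play_rows:
  plan:
    - [1, 0, 0, 0, 1]
    - [2, 0, 0, 0, 1]
    - [2, 0, 0, 0, 1]

```text
time: 4.03
tool_pos: [0.6697, 0.0053, 0.0608]
tool_rot: [-0.181, 0.684, -0.181, -0.683]
contact_force: [-0.1, -1.8, 14.0]
gripper_width: 0.003
```

play_rows:
  plan:
    - [-20, 0, 0, 0, 1]
    - [-80, 0, 0, 0, 1]
    - [-140, 0, 0, 0, 1]
    - [-140, 0, 0, 0, 1]
    - [-140, 0, 0, 0, 1]

```text
time: 4.65
tool_pos: [0.6672, 0.006, 0.1966]
tool_rot: [0.181, -0.682, 0.181, 0.685]
contact_force: [-0.4, 0.0, -1.2]
gripper_width: -0.002
```

```bash
python3 - <<'E'
from h import *
f=grab('wrist','w2'); im=f['img']; hsv=cv2.cvtColor(im,cv2.COLOR_RGB2HSV)
for n,lo,hi in (('white',(0,0,130),(180,60,255)),('yellow',(20,150,90),(35,255,255))):
    m=cv2.inRange(hsv,lo,hi)[155:232,290:350]; v,u=np.nonzero(m); P=bydepth(f,np.c_[u+290,v+155]); print(n,len(u),np.median(P,0).round(4))
    if n=='yellow': d=P-P.mean(0); k=np.array([.87,-.49]); s=d[:,:2]@k; print('slope',np.polyfit(s,P[:,2],1).round(3))
cv2.imwrite('pics/c2.png',cv2.resize(im[120:260,240:400],None,fx=3,fy=3)[:,:,::-1])
print(go([.5199,.2564,.2]),manip.state()['time'])
E
```

```text
white 637 [0.6683 0.0044 0.0597]
yellow 1467 [0.6433 0.0172 0.0667]
slope [0.463 0.067]
[  -3.9 -144.9  251.6] 4.7
```

View pics/c2.png

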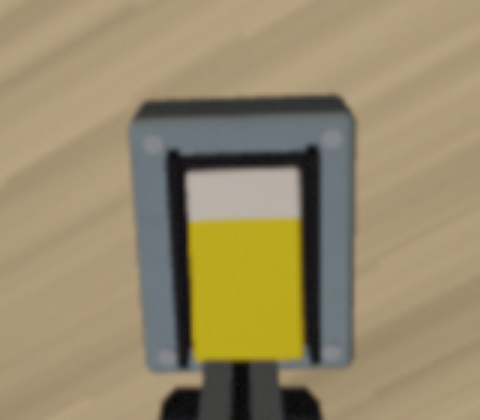

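The mains rocker is on: white point at 59.7 mm, and the white-to-yellow slope is about -0.25. Next is the blue rocker.

play_rows:
  plan:
    - [-4, -145, 252, -1.0, 1]
    - [-4, -145, 252, -1.0, 1]
    - [-4, -145, 252, -1.0, 1]
    - [-4, -145, 252, -1.0, 1]
    - [-4, -145, 252, -1.0, 1]
    - [-4, -145, 252, -1.0, 1]
    - [-4, -145, 252, -1.0, 1]
    - [-4, -145, 252, -1.0, 1]

```text
time: 5.7
tool_pos: [0.5207, 0.2557, 0.2001]
tool_rot: [-0.168, -0.686, -0.168, 0.688]
contact_force: [-0.4, -0.6, 0.9]
gripper_width: 0.001
```

```bash
python3 - <<'E'
from h import *
print(go([.5199,.2564,.2]))
f=grab('wrist','w3'); im=f['img']; hsv=cv2.cvtColor(im,cv2.COLOR_RGB2HSV)
m=cv2.inRange(hsv,(0,0,130),(180,60,255))[155:208,285:352]
n,l,s,c=cv2.connectedComponentsWithStats(m); i=1+np.argmax(s[1:,4]); c=c[i]+[285,155]
p=onplane(f,c,.072)[0]; print(c,s[i],p.round(4),bydepth(f,c).round(4),go([p[0],p[1],.1])); print(R(manip.state()['tool_rot']).round(3))
cv2.imwrite('pics/c3.png',cv2.resize(im[120:280,220:420],None,fx=3,fy=3)[:,:,::-1])
E
```

```text
[ 0.1 -0.9  0.4]
[318.36135693 188.07227139] [ 14  23  39  21 678] [0.5201 0.2568 0.072 ] [[0.5198 0.2566 0.0708]] [ 1.004e+02 -1.400e+00  1.000e-01]
[[-0.002  0.462 -0.887]
 [-0.001 -0.887 -0.462]
 [-1.    -0.     0.002]]
```

View pics/c3.png

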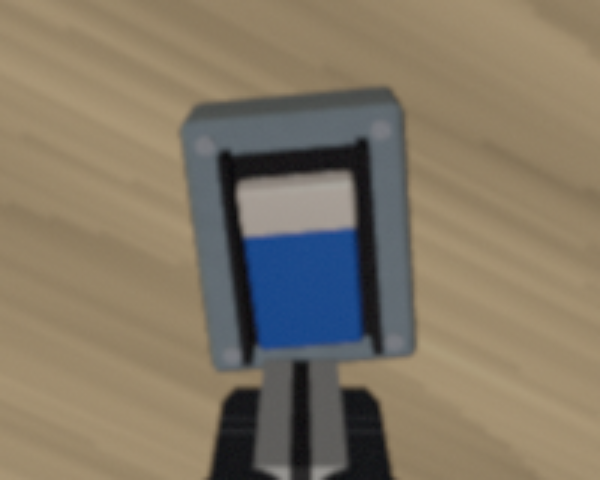

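Blue rocker: white end up at crop (297,205), aligned to within about 5°. Press it now.

play_rows:
  plan:
    - [60, -1, -2, 0, 1]
    - [105, -1, -2, 0, 1]
    - [116, -1, -2, 0, 1]
    - [122, -1, -2, 0, 1]
    - [127, -1, -2, 0, 1]
    - [132, -1, -2, 0, 1]
    - [136, -1, -2, 0, 1]
    - [139, -1, -2, 0, 1]

```text
time: 6.75
tool_pos: [0.5244, 0.2589, 0.0642]
tool_rot: [0.168, 0.688, 0.169, -0.685]
contact_force: [3.0, 2.2, 4.1]
gripper_width: -0.004
```

play_rows:
  plan:
    - [1, 0, 0, 0, 1]
    - [2, 0, 0, 0, 1]
    - [3, 0, 0, 0, 1]
    - [4, 0, 0, 0, 1]
    - [4, 0, 0, 0, 1]

```text
time: 7.38
tool_pos: [0.5236, 0.2585, 0.0607]
tool_rot: [0.169, 0.687, 0.169, -0.686]
contact_force: [0.7, 0.8, 10.4]
gripper_width: 0.008
```

play_rows:
  plan:
    - [1, 0, 0, 0, 1]
    - [1, 0, 0, 0, 1]
    - [-20, 0, 0, 0, 1]
    - [-80, 0, 0, 0, 1]
    - [-140, 0, 0, 0, 1]
    - [-140, 0, 0, 0, 1]
    - [-140, 0, 0, 0, 1]

```text
time: 8.25
tool_pos: [0.5214, 0.2576, 0.1974]
tool_rot: [-0.169, -0.686, -0.169, 0.688]
contact_force: [-0.6, -0.1, -1.3]
gripper_width: 0.003
```

```bash
python3 - <<'E'
from h import *
f=grab('wrist','w4'); im=f['img']; hsv=cv2.cvtColor(im,cv2.COLOR_RGB2HSV)
for n,lo,hi in (('white',(0,0,130),(180,60,255)),('blue',(100,150,50),(125,255,255))):
    m=cv2.erode(cv2.inRange(hsv,lo,hi)[165:240,290:350],np.ones((3,3))); v,u=np.nonzero(m); P=bydepth(f,np.c_[u+290,v+165]); print(n,len(u),np.median(P,0).round(4))
print(go([.547,-.2425,.2]))
E
```

```text
white 504 [0.5216 0.2579 0.06  ]
blue 1577 [0.4953 0.241  0.0679]
[ -3.  455.1 208.6]
```

The dust-extraction rocker is on too: white point at 60.0 mm, slope -0.25. Next is the green button.

play_rows:
  plan:
    - [-3, 455, 209, 0, 1]
    - [-3, 455, 209, 0, 1]
    - [-3, 455, 209, 0, 1]
    - [-3, 455, 209, 0, 1]
    - [-3, 455, 209, 0, 1]
    - [-3, 455, 209, 0, 1]
    - [-3, 455, 209, 0, 1]
    - [-3, 455, 209, 0, 1]

```text
time: 9.3
tool_pos: [0.5464, -0.2424, 0.1984]
tool_rot: [-0.167, -0.685, -0.17, 0.688]
contact_force: [1.1, 0.3, 0.0]
gripper_width: -0.0
```

play_rows:
  plan:
    - [0, 0, 0, 0, 1]
    - [0, 0, 0, 0, 1]

```text
time: 9.55
tool_pos: [0.5469, -0.2404, 0.199]
tool_rot: [-0.167, -0.686, -0.17, 0.688]
contact_force: [-0.4, 0.5, -0.3]
gripper_width: -0.001
```

```bash
python3 - <<'E'
from h import *
print(go([.547,-.2425,.2]))
E
```

```text
[-1.   1.9  0.9]
```

```bash
python3 - <<'E'
from h import *
f=grab('wrist','w5'); im=f['img']; hsv=cv2.cvtColor(im,cv2.COLOR_RGB2HSV)
m=cv2.inRange(hsv,(45,100,60),(85,255,255))
n,l,s,c=cv2.connectedComponentsWithStats(m)
for i in range(1,n):
    if s[i,4]>150: p=onplane(f,c[i],.067)[0]; print(c[i].round(1),s[i],p.round(4),bydepth(f,c[i]).round(4),go([p[0],p[1],.067]))
cv2.imwrite('pics/c5.png',im[:,:,::-1])
E
```

```text
[323.4 191.4] [310 178  28  28 606] [ 0.5443 -0.2454  0.067 ] [[ 0.5448 -0.2452  0.0686]] [132.6   4.    5. ]
[583.8 364.4] [557 340  56  53 610] [ 0.4937 -0.653   0.067 ] [[ 0.4642 -0.7585  0.0026]] [131.8 341.6 238.9]
```

View pics/c5.png

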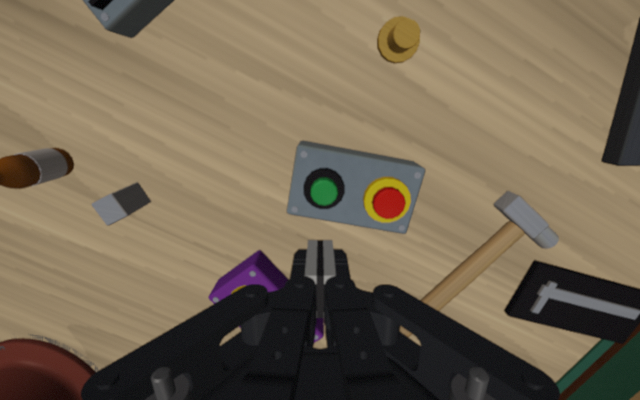

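Green button at (323,191), clear of the red one at (388,203). Press it and hold.

play_rows:
  plan:
    - [60, 4, 4, 0, 1]
    - [110, 4, 4, 0, 1]
    - [124, 4, 4, 0, 1]
    - [130, 4, 4, 0, 1]
    - [134, 4, 4, 0, 1]
    - [138, 4, 4, 0, 1]
    - [141, 4, 4, 0, 1]
    - [141, 4, 4, 0, 1]

```text
time: 10.6
tool_pos: [0.5479, -0.2473, 0.0621]
tool_rot: [0.169, 0.688, 0.168, -0.686]
contact_force: [2.2, 0.3, 3.1]
gripper_width: 0.002
```

play_rows:
  plan:
    - [2, 0, 1, 0, 1]
    - [3, 0, 1, 0, 1]
    - [3, 0, 1, 0, 1]
    - [3, 0, 1, 0, 1]

```text
time: 11.1
tool_pos: [0.5476, -0.2475, 0.0609]
tool_rot: [0.169, 0.688, 0.168, -0.685]
contact_force: [0.0, 2.9, 12.4]
gripper_width: -0.001
```

play_rows:
  plan:
    - [0, 0, 0, 0, 1]
    - [0, 0, 0, 0, 1]
    - [-12, 0, 0, 0, 1]
    - [-70, 0, 0, 0, 1]
    - [-132, 0, 0, 0, 1]
    - [-140, 0, 0, 0, 1]
    - [-140, 0, 0, 0, 1]
    - [-140, 0, 0, 0, 1]

```text
time: 12.1
tool_pos: [0.5442, -0.2463, 0.1947]
tool_rot: [-0.167, -0.685, -0.17, 0.688]
contact_force: [-0.2, 0.5, -0.0]
gripper_width: 0.0
```

```bash
python3 - <<'E'
from h import *
f=grab('wrist','w6'); hsv=cv2.cvtColor(f['img'],cv2.COLOR_RGB2HSV)
m=cv2.erode(cv2.inRange(hsv,(45,100,60),(85,255,255))[150:230,280:370],np.ones((5,5))); v,u=np.nonzero(m); print('green',np.median(bydepth(f,np.c_[u+280,v+150]),0).round(4))
m=cv2.erode(cv2.inRange(hsv,(0,150,80),(8,255,255))[160:250,340:450],np.ones((5,5))); v,u=np.nonzero(m); print('red',np.median(bydepth(f,np.c_[u+340,v+160]),0).round(4))
t=grab('top','top1'); t0=load('top0'); a=t['img'][120:240,120:500]; b=t0['img'][120:240,120:500]
g=np.vstack([b,a]); cv2.imwrite('pics/cmp.png',cv2.resize(g,None,fx=2,fy=2)[:,:,::-1])
E
```

```text
green [ 0.5442 -0.2456  0.067 ]
red [ 0.5645 -0.3095  0.067 ]
```

View pics/cmp.png

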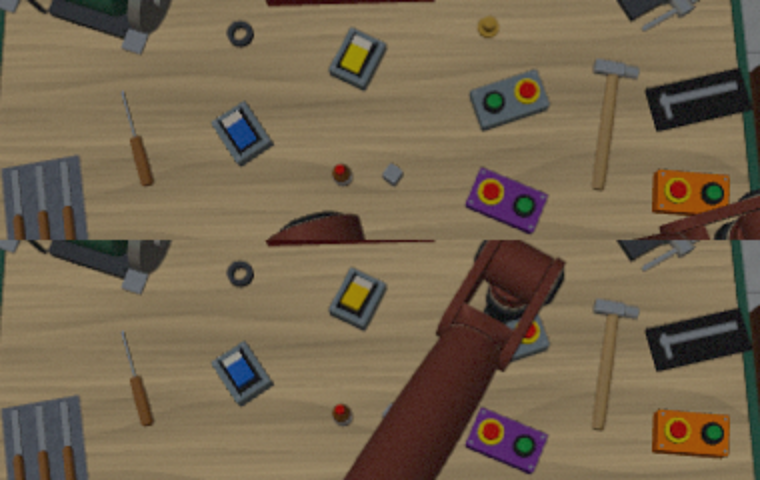

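Before and after match: boxes and bystanders are in place, both rockers are on, and green is back out. Handing in.

```bash
python3 -c "
from plant import manip
print(manip.job_done())"
```

```text
the job is handed in; nothing more can be done
None
```

I pressed the yellow mains rocker fully on, then the blue dust-extraction rocker, then the green start button. I held the start button fully in for roughly half a second and let it spring back. The job was handed in at about 12 s.

- **Rockers:** after pressing, the white points measured 59.7 mm (yellow) and 60.0 mm (blue), both at the "on" height with the paddle sloping about -0.25. I left one yellow-paddle slope fit (+0.46) out of the result; I think its colour mask picked up background, but I did not check that.
- **Start button:** the fingertip stopped at 60.9 mm, the fully-in height, with 12 N on it. After release the green face was back at 67.0 mm. The hold was not timed exactly; it was 0.25 s of confirmed hold plus up to about 0.4 s before that.
- **Stop button:** the red face measured 67.0 mm, untouched.
- **Everything else:** the before and after top views show no visible movement of the boxes or bystanders. In the last one the arm hid the brass bush, the steel block and most of the start box; the wrist camera put the start box's buttons within about 3 mm of where they began. The highest force I read on the tool was 14 N.

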